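# Roll home the stage's edge strip

### The arm

A 6-joint arm with a two-finger parallel gripper is mounted at the origin on the work surface. World frame = base frame: x ahead of the robot, y to its left, z up, the work surface at z = 0. Lengths are in m, angles in rad, forces in N, time in s.
With the tool pointing down it reaches from about 0.275 to 0.75 m from the base axis. Payload 10.2 kg.
Tool frame: the origin (TCP) lies midway between the tips of the shut fingers; the grasp point (between the pads) lies 19 mm behind it (env.hold_point_z is the distance from the TCP to the grasp point, in m); z points along the fingers, y is the line along which they close (so a half turn about z gives the same grasp; the last joint's range is limited). The gripper opens to 85 mm and grips with 20 to 120 N. Pads are 22 mm wide; open, the fingers measure 114 mm over their backs; the gripper's body (76 mm by 85 mm) begins 54 mm behind the grasp point. The pads swing forward as they close: fully open they stand 13 mm farther back than shut.
Start: joints at [0.988, 0.313, 1.498, -0, 1.331, -0.223], TCP at [0.185, 0.491, 0.205] pointing down, gripper open.
Joint ranges: [-2.94, 2.94], [-0.97, 2.17], [0.19, 2.56], [-1.23, 4.37], [0.02, 3.11], [-2.88, 2.88]. Speed limits (rad/s): [2.39, 2.39, 3.01, 3.14, 3.14, 3.14].

### API

Orientations are given as a unit quaternion [x, y, z, w].
In Python, from bench import env, kinematics, monitor, eyes, job gives the robot as it stands. The module is installed in compiled form; this text tells all that it offers. Calls block until the motion is done:
- env.reach(position, orientation): joint-space move of the TCP to a pose.
- env.movel(position, velocity=0.15, frame=None, guard=None): straight line of the TCP; frame=None keeps the orientation; velocity is the mean speed in m/s. With guard (N) it stops when the force on the tool has changed by that much, and returns True; else False.
- env.set_joints(angles): joint-space move.
- env.release() and env.close_gripper(effort=None): open the fingers fully, or close them until they stop; effort is the grip in N (None keeps the last).
- env.hold(seconds).
- kinematics.ik(position, orientation): joint angles nearest the present ones, or None.
- monitor.sense(): the state.
- eyes.grab_frame(name): name is "side" or "top" or "wrist"; returns a dict with "frame" (400x640x3 uint8, red, green, blue), "mtx" (3x3 intrinsics, pixels), "k1" (the pictures are not rectified: a ray, as slopes to the right and down, at radius r is drawn at 1 + k1 r^2 times it, then the intrinsics apply), "view" (4x4, takes a point from world to camera coordinates). Camera axes: x right, y down, z forward; pixel columns grow to the right and rows downward; lengths in m; the calibration is good to about 2 mm. A picture is of the moment at which its call begins. There is no depth.
A pose or a line that the arm cannot do raises env.MotionError and nothing moves.
- job.hand_in(): hands the job in; it is judged then, once.
The state is a dict: "clock": time; "joints": joint angles; "qvel": joint speeds; "joint_efforts": joint torques, N m; "position": TCP position; "ee_rot": TCP orientation; "contact_force": force on the tool from outside, world axes, zero at the start; "ft_torque": the same for the moment, N m; "finger_gap": opening from 0.0 (shut) to 1.0 (fully open); "gripper_force": force on a finger pad.
Only numpy, scipy, OpenCV 4.12 (cv2) and the standard library are available. Lean on these libraries where they do the work, as an engineer would, in place of code of your own. Each camera call takes 0.05 s, during which the arm holds its last target. There are 200 camera calls.

### The job

Take the hand roller from its holder and roll it along the whole edge strip of the measuring stage, pressing firmly but never with more than 30 N, until every link of the strip is fully home; press the strip with the roller only, not the fingers. Then set the roller gently back in its holder as it was, and leave the jar, the gauge block and the white part on the glass where they are.

Things in the scene. Friction and masses are not known exactly. Their poses are not given: they have to be found in the camera images.
- stage: measuring-machine stage, fixed: aluminium frame 220 (x) x 300 (y) x 45 mm, glass window (top at 40 mm); origin centre of its underside, z up. An edge strip of six dark grey plastic links in a row runs along y at x = -75 mm, y = -90 to 90 mm; each link 30 mm long, 18 mm wide, flat-topped. Thin rails beside it end 1 mm below the tops of seated links; else nothing near stands above the strip
- strip_right (a point): point on the frame's top face (not the strip's top), below the strip's -y end (link1): stage frame (-75, -90, 45) mm. The height and slope of the strip's bed vary and are not measured: at mid-length the seated link tops lie 4 to 16 mm above the frame's top face, with a slope along y of up to 0.02 rad either way. They must be felt with the roller
- strip_left (a point): the same below the strip's +y end, stage frame (-75, 90, 45) mm; end of link6
- roller_grip (a point): hand roller: centre of its grey block handle, 50 (x) x 26 (y) x 50 mm, gripped across the 26 mm; z up. A steel guard plate 72 x 64 x 6 mm below it, top 25 mm below this point, is a shoulder for fingertips; under it a rubber wheel 48 mm in diameter, 14 wide, axle along y, rolls along x, lowest point 81 mm below this point. About 0.4 kg; a half turn about z changes nothing
- wheel (a joint): turning of the roller's wheel on its axle, rad; turns freely, 0 at the start; 1 rad is 24 mm of rolling
- holder: white holder, screwed down: base 100 (x) x 70 mm, two upright walls 64 mm long (x), 8 thick, 40 apart, tops at 60 mm; origin centre of underside, z up. The roller's guard plate rests on the walls, wheel hanging between: home, the roller stands over the holder's centre, its x along the holder's x, handle centre 91 mm above the origin. Play about 5 mm each way
- jar: dark jar, 60 mm in diameter, 85 mm high, bystander; origin under its centre
- gauge: steel gauge block 30 x 70 x 20 mm, bystander; origin under its centre
- sample: white round moulded part, 36 mm in diameter, 16 mm high, standing on the glass, bystander; origin under its centre
- link1 (a joint): how far link 1 of the strip has gone down, m: 0 fully raised, 0.0055 fully home on its bed stop (its top then at the bed's seated level). Its middle is at y = -75 mm in the stage's frame. Stiff: slides down only under about 8 N and stays where left
- link2 (a joint): how far link 2 of the strip has gone down, m: 0 fully raised, 0.0055 fully home on its bed stop (its top then at the bed's seated level). Its middle is at y = -45 mm in the stage's frame. Stiff: slides down only under about 8 N and stays where left
- link3 (a joint): how far link 3 of the strip has gone down, m: 0 fully raised, 0.0055 fully home on its bed stop (its top then at the bed's seated level). Its middle is at y = -15 mm in the stage's frame. Stiff: slides down only under about 8 N and stays where left
- link4 (a joint): how far link 4 of the strip has gone down, m: 0 fully raised, 0.0055 fully home on its bed stop (its top then at the bed's seated level). Its middle is at y = 15 mm in the stage's frame. Stiff: slides down only under about 8 N and stays where left
- link5 (a joint): how far link 5 of the strip has gone down, m: 0 fully raised, 0.0055 fully home on its bed stop (its top then at the bed's seated level). Its middle is at y = 45 mm in the stage's frame. Stiff: slides down only under about 8 N and stays where left
- link6 (a joint): how far link 6 of the strip has gone down, m: 0 fully raised, 0.0055 fully home on its bed stop (its top then at the bed's seated level). Its middle is at y = 75 mm in the stage's frame. Stiff: slides down only under about 8 N and stays where left
Not all that is in view belongs to the job. What is shaped like the part that bears roller_grip but orange or turquoise is not meant.

How it is judged:
On the way, in this order (a step that is already met when the one before it is completed fails the run):
1. the roller is lifted out of its holder, its wheel clear of the walls (z of roller_grip in the frame of holder above 0.145 m), for 0.1 s.
2. the wheel has rolled 60 mm (2.5 rad) net either way and is bearing on the strip ((value of joint wheel above 2.5 rad or value of joint wheel below -2.5 rad) and contact force between roller and stage above 3 N).
3. all six links are home, within 1.5 mm of their stops (value of joint each of link1, link2, link3, link4, link5, link6 above 0.004 m), for 0.2 s.
At the end, for the whole second after the job is handed in: All six links are within 1.5 mm of their bed stops (joint above 0.004), and the roller stands still and upright (within 0.08 rad) in its holder, its handle centre within 12 mm of the holder's centre and 87 to 95 mm above the holder's underside (all of step 3 and horizontal distance between roller_grip and holder below 0.012 m and z of roller_grip in the frame of holder between 0.087 and 0.095 m and angle between roller_grip's own z axis and vertical below 0.08 rad and linear speed of roller below 0.02 m/s); the robot touches nothing.
It fails at once if the roller presses on the stage or strip with more than 30 N (contact force between roller and stage above 30 N).
It fails at once if the fingers or arm press on the stage or its strip (over 3 N) (contact force between any of the fingers, the arm and stage above 3 N).
It fails at once if the roller is dropped or thrown into its holder (faster than 0.5 m/s at the holder) (horizontal distance between roller_grip and holder below 0.03 m and z of roller_grip in the frame of holder below 0.125 m and linear speed of roller above 0.5 m/s).
It fails at once if the jar, gauge block or white part is moved more than 15 mm (distance of any of jar, gauge, sample from where it was at the start of the episode above 0.015 m).
It also fails if it takes over 72 s, if anything falls off the work surface, if the arm or the gripper's body presses on something with over 40 N, if the wrist force passes 120 N, or if a joint passes its speed limit or range.

## Working session

There is one attempt and no reset: what is moved stays moved. The work goes in short steps, each a Python script; the robot and the scene stay as the last script left them, time stands still between calls to the robot, and variables do not carry over. Pictures are saved under pics/ and viewed, at most 10 in all, crops included, and the job is handed in when it is done.

```bash
mkdir -p pics; cat > h.py <<'E'
import numpy as np, cv2
from bench import env, kinematics, monitor, eyes, job
def ray(f,u,v):
    K=f["mtx"];k=f["k1"];p=np.array([(u-K[0,2])/K[0,0],(v-K[1,2])/K[1,1]])
    s=p.copy()
    for _ in range(30): s=p/(1+k*(s@s))
    V=np.array(f["view"]);R=V[:3,:3];t=V[:3,3]
    return -R.T@t, R.T@np.array([s[0],s[1],1.])
def onz(f,u,v,z):
    o,d=ray(f,u,v); return o+d*(z-o[2])/d[2]
def proj(f,P):
    V=np.array(f["view"]);c=V[:3,:3]@np.asarray(P,float)+V[:3,3];s=c[:2]/c[2];s=s*(1+f["k1"]*(s@s));K=f["mtx"]
    return np.array([K[0,0]*s[0]+K[0,2],K[1,1]*s[1]+K[1,2]])
E
python3 - <<'E'
from h import *
for n in ("top","side"):
    f=eyes.grab_frame(n);cv2.imwrite(f"pics/{n}0.png",cv2.cvtColor(f["frame"],cv2.COLOR_RGB2BGR))
    o,d=ray(f,320,200);print(n,o.round(3),d.round(3),f["k1"],f["mtx"][0,0])
s=monitor.sense();print(s["clock"],s["ee_rot"],s["contact_force"])
E
```

```text
top [ 0.286 -0.004  1.65 ] [ 0.203 -0.019 -0.979] -0.05557464202430524 503.19860171887353
side [ 0.554 -0.958  0.595] [ 0.066  0.889 -0.453] -0.018253818596350974 415.845360838309
0.1 [ 1.78930417e-01  9.83861578e-01 -5.03721916e-04 -2.17509577e-04] [ 0.22483456 -0.19012252 -0.12057816]
```

View pics/top0.png

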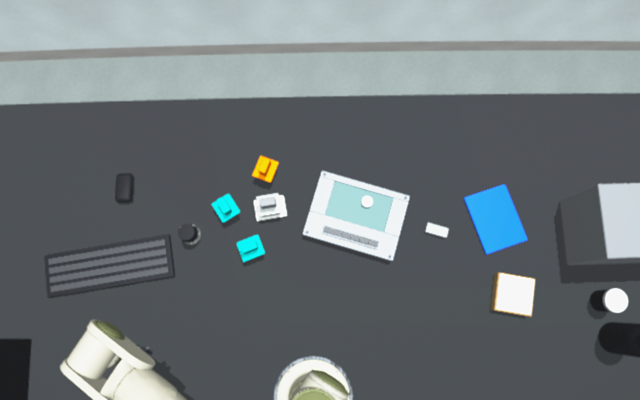

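View pics/side0.png

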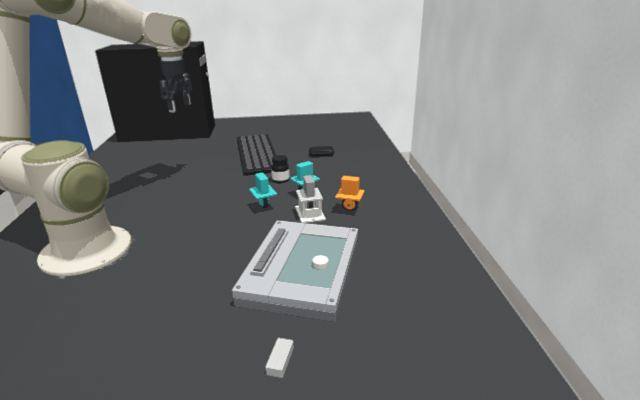

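The top view shows the stage centred near (356,216), with the strip running from (323,230) to (380,245). The sample is at (367,201), the gauge at (437,230) and the jar at (190,233). Four things are roller-shaped: orange (265,168), turquoise (226,208), turquoise (250,248), and the grey-handled one on the white holder (268,205). The grey one fits, because it has a grey block and stands in the white holder. I'll confirm it in an enlarged crop.

```bash
python3 - <<'E'
from h import *
f=eyes.grab_frame("top");im=cv2.cvtColor(f["frame"],cv2.COLOR_RGB2BGR)
hsv=cv2.cvtColor(im,cv2.COLOR_BGR2HSV)
cv2.imwrite("pics/crop1.png",cv2.resize(im[150:270,215:415],None,fx=4,fy=4,interpolation=cv2.INTER_CUBIC))
g=cv2.cvtColor(im,cv2.COLOR_BGR2GRAY)
m=((g>110)*255).astype(np.uint8);m[:140]=0;m[275:]=0;m[:,:210]=0;m[:,460:]=0
sat=hsv[...,1]
m2=((g>90)&((sat<120))).astype(np.uint8)*255;m2[:140]=0;m2[275:]=0;m2[:,:200]=0;m2[:,460:]=0
cs,_=cv2.findContours(m2,cv2.RETR_EXTERNAL,cv2.CHAIN_APPROX_NONE)
for c in cs:
    if cv2.contourArea(c)<60: continue
    print("blob",cv2.contourArea(c),cv2.boundingRect(c))
    for z in (0.02,0.045,0.06,0.116):
        P=np.array([onz(f,*p[0],z)[:2] for p in c],np.float32)
        r=cv2.minAreaRect(P);print(z,np.round(r[0],4),np.round(r[1],4),round(r[2],1),np.round(cv2.boxPoints(r),3).tolist() if z==.045 else "")
E
```

```text
blob 254.5 (425, 221, 25, 18)
0.02 [ 0.5177 -0.4174] [0.0794 0.0397] 72.5 
0.045 [ 0.5141 -0.411 ] [0.0782 0.0391] 72.5 [[0.48399999737739563, -0.44200000166893005], [0.5210000276565552, -0.45399999618530273], [0.5450000166893005, -0.3799999952316284], [0.5070000290870667, -0.36800000071525574]]
0.06 [ 0.512  -0.4072] [0.0775 0.0387] 72.5 
0.116 [ 0.504 -0.393] [0.0748 0.0373] 72.5 
blob 794.5 (253, 192, 35, 30)
0.02 [0.6081 0.1299] [0.0893 0.109 ] 8.5 
0.045 [0.6032 0.1278] [0.0879 0.1074] 8.5 [[0.5519999861717224, 0.17399999499320984], [0.5680000185966492, 0.06800000369548798], [0.6549999713897705, 0.08100000023841858], [0.6389999985694885, 0.18700000643730164]]
0.06 [0.6002 0.1266] [0.0871 0.1064] 8.5 
0.116 [0.5891 0.122 ] [0.084  0.1026] 8.5 
blob 6425.0 (302, 169, 109, 93)
0.02 [ 0.5736 -0.1549] [0.3122 0.2325] 72.2 
0.045 [ 0.5692 -0.1526] [0.3074 0.2289] 72.2 [[0.4129999876022339, -0.2639999985694885], [0.6309999823570251, -0.33399999141693115], [0.7250000238418579, -0.04100000113248825], [0.5070000290870667, 0.028999999165534973]]
0.06 [ 0.5665 -0.1512] [0.3045 0.2268] 72.2 
0.116 [ 0.5566 -0.146 ] [0.2938 0.2188] 72.2
```

View pics/crop1.png

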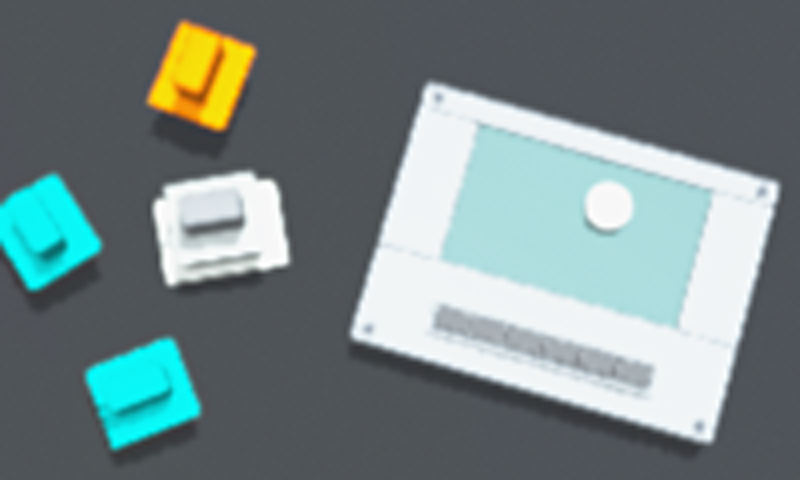

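The crop confirms it. The grey block on the white holder is at about (268,202), and the orange and turquoise ones stand free with no holder. Next I'll measure the handle and the strip from above, then check both with the wrist camera.

```bash
cat >> h.py <<'E'
def down(yawy):  # tool pointing down, tool y axis along world direction angle yawy
    from scipy.spatial.transform import Rotation as R
    y=np.array([np.cos(yawy),np.sin(yawy),0]);z=np.array([0,0,-1.]);x=np.cross(y,z)
    return R.from_matrix(np.c_[x,y,z]).as_quat()
def blobs(m,f,z,amin):
    cs,_=cv2.findContours(m.astype(np.uint8)*255,cv2.RETR_EXTERNAL,cv2.CHAIN_APPROX_NONE)
    for c in cs:
        if cv2.contourArea(c)<amin: continue
        P=np.array([onz(f,*p[0],z)[:2] for p in c],np.float32);r=cv2.minAreaRect(P)
        b=cv2.boxPoints(r);e=[b[1]-b[0],b[2]-b[1]];e=max(e,key=np.linalg.norm);a=np.degrees(np.arctan2(e[1],e[0]))%180
        print(cv2.boundingRect(c),"ctr",np.round(r[0],4),"size",np.round(r[1],4),"long axis deg",round(float(a),1))
E
python3 - <<'E'
from h import *
f=eyes.grab_frame("top");rgb=f["frame"].astype(int);g=rgb.mean(2)
print("row prof",g[192:224,268].astype(int)); print(g[203,250:292].astype(int))
m=np.zeros(g.shape,bool);m[190:225,250:290]=(g<215)[190:225,250:290]&(g>120)[190:225,250:290]
print("handle");blobs(m,f,.116,40)
m=np.zeros(g.shape,bool);m[222:252,318:386]=(g<190)[222:252,318:386]
print("strip");blobs(m,f,.058,100)
# side view edges: print
for q in (1.5708+.14,-1.5708+.14): pass
for yaw in np.radians([8.5,188.5,-17.8,162.2,72.2]):
    print(round(np.degrees(yaw)),kinematics.ik([.585,.124,.35],down(yaw)),kinematics.ik([.5,-.13,.2],down(yaw)))
E
```

```text
row prof [ 81 109 203 249 246 231 222 225 226 228 230 229 215 155  98 109 158 196
 210 232 246 247 239 175 184 225 211 123  59  60  68  80]
[ 83  81  83 172 253 249 248 247 247 234 221 226 229 229 229 230 230 230
 229 227 226 226 225 222 206 178 228 247 246 247 247 247 248 249 247 164
  93  81  83  84  85  84]
handle
(256, 212, 32, 10) ctr [0.5559 0.1164] size [0.0155 0.0984] long axis deg 98.4
(260, 199, 17, 13) ctr [0.587  0.1272] size [0.0318 0.0542] long axis deg 108.9
strip
(318, 239, 43, 13) ctr [ 0.4689 -0.0925] size [0.1332 0.0383] long axis deg 88.7
(324, 227, 54, 20) ctr [ 0.4954 -0.1299] size [0.1769 0.0194] long axis deg 71.9
8 [ 1.31444605e-02  4.44178646e-01  9.44118339e-01 -4.44089210e-16
  1.75329567e+00 -1.35208526e-01] [-4.81429651e-01  2.98483964e-01  1.53101524e+00 -4.44089210e-16
  1.31209345e+00 -6.29782638e-01]
188 None [-4.81429651e-01  2.98483964e-01  1.53101524e+00 -4.44089210e-16
  1.31209345e+00  2.51181002e+00]
-18 [ 1.31444605e-02  4.44178646e-01  9.44118339e-01 -4.44089210e-16
  1.75329567e+00  3.23813067e-01] [-4.81429651e-01  2.98483964e-01  1.53101524e+00 -4.44089210e-16
  1.31209345e+00 -1.70761044e-01]
162 [ 1.31444605e-02  4.44178646e-01  9.44118339e-01 -4.44089210e-16
  1.75329567e+00 -2.81777959e+00] None
72 [ 1.31444605e-02  4.44178646e-01  9.44118339e-01 -4.44089210e-16
  1.75329567e+00 -1.24698326e+00] [-4.81429651e-01  2.98483964e-01  1.53101524e+00 -4.44089210e-16
  1.31209345e+00 -1.74155737e+00]
```

```bash
python3 - <<'E'
from h import *
env.reach([.588,.124,.30],down(np.radians(8.5)))
f=eyes.grab_frame("wrist");cv2.imwrite("pics/w1.png",cv2.cvtColor(f["frame"],cv2.COLOR_RGB2BGR))
o,d=ray(f,320,200);print(o,d,f["mtx"][0,0]);print(proj(f,[.588,.124,.116]),monitor.sense()["clock"])
import pickle;pickle.dump(f,open("w1.pkl","wb"))
E
```

```text
[0.57517227 0.20509446 0.46894525] [ 0.04414406 -0.31821507 -0.94701927] 359.3993508807616
[321.96300478 164.51086979] 2.2417
```

View pics/w1.png

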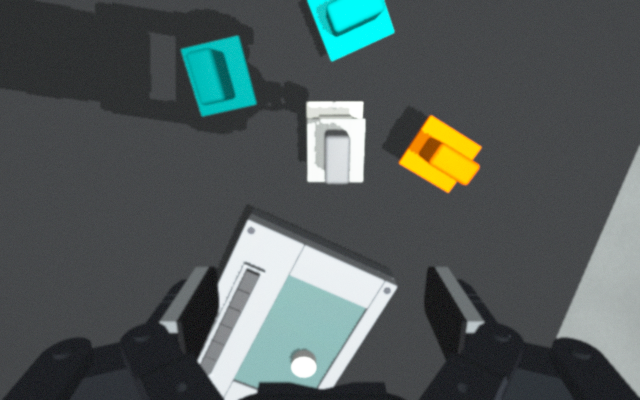

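The wrist view shows the handle's light top face at rows 138–182, cols 326–349, on the white holder (306–364, 101–182). The decoys stay clear of it. I'll now measure the top face properly.

```bash
python3 - <<'E'
from h import *
import pickle
f=pickle.load(open("w1.pkl","rb"));g=f["frame"].astype(int).mean(2)
print(g[160,300:372].astype(int));print(g[95:190,337].astype(int))
m=np.zeros(g.shape,bool);s=np.s_[120:190,312:360];m[s]=(g[s]>165)&(g[s]<222)
print("wrist handle");blobs(m,f,.116,100)
m=np.zeros(g.shape,bool);s=np.s_[95:190,300:370];m[s]=(g[s]>150)
print("wrist holder");blobs(m,f,.06,300);blobs(m,f,.0663,300)
t=eyes.grab_frame("top");g=t["frame"].astype(int).mean(2)
print(g[190:226,255:290].astype(int))
E
```

```text
[ 48  53  55  52  50  58  97 180 240 250 250 250 250 249 242 215 192 189
 187 191 192 189 186 172 149 149 171 193 212 215 220 222 221 221 221 222
 223 223 225 223 223 224 223 223 224 223 220 210 193 198 226 246 251 251
 251 251 252 252 251 251 252 251 245 205 129  84  75  74  71  76  70  70]
[ 77  71  73  75  76  97 185 248 254 254 253 252 244 230 223 224 223 221
 210 179 151 165 192 211 240 250 252 252 250 244 225 204 192 177 146 106
  82  80  77  92 111 149 177 197 215 220 224 224 224 223 222 223 223 223
 223 223 224 221 223 222 223 224 222 222 222 223 222 223 223 222 222 220
 223 223 223 220 220 219 221 218 222 220 220 219 220 216 205 184 148 107
  78  74  74  71  72]
wrist handle
(312, 120, 39, 63) ctr [0.5955 0.138 ] size [0.0387 0.0621] long axis deg 98.1
wrist holder
(306, 101, 60, 82) ctr [0.6016 0.1383] size [0.0662 0.0925] long axis deg 98.6
(306, 101, 60, 82) ctr [0.6012 0.1393] size [0.0652 0.0911] long axis deg 98.6
[[ 52  49  45 ...  71  72  72]
 [ 38  39  38 ...  73  72  71]
 [ 34  35  36 ...  72  72  72]
 ...
 [237 237 236 ...  72  71  71]
 [237 237 236 ...  71  73  72]
 [237 237 236 ...  72  71  72]]
```

```bash
python3 - <<'E'
import cv2
im=cv2.imread("pics/w1.png");cv2.imwrite("pics/w1c.png",cv2.resize(im[90:195,295:375],None,fx=5.5,fy=5.5,interpolation=cv2.INTER_CUBIC))
E
```

```text
(no output)
```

View pics/w1c.png

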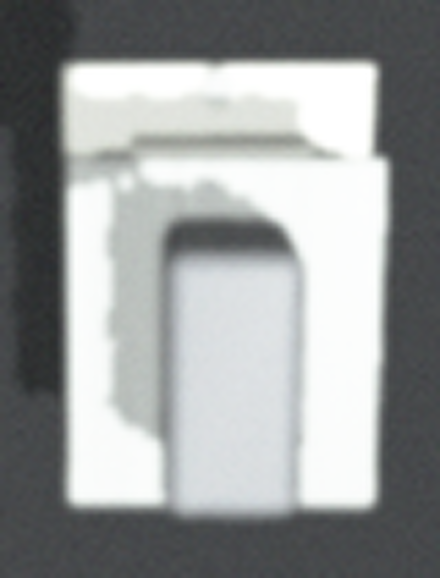

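```bash
python3 - <<'E'
from h import *
import pickle
f=pickle.load(open("w1.pkl","rb"))
def quad(cs,z):
    P=np.array([onz(f,*c,z)[:2] for c in cs]);print(P.mean(0).round(4),[np.linalg.norm(P[i]-P[i-1]).round(4) for i in range(4)],np.degrees(np.arctan2(*(P[0]-P[3])[::-1])).round(1))
quad([(325,136),(349,136),(349.5,183.5),(325.5,183.5)],.116)
quad([(307,119),(365.5,119),(364,182.2),(307,182.2)],.066)
# base far edge (+y end) at z=10mm? cols 306.5..363.5 row 101.5
for z in (0,.01): print(onz(f,306.5,101.5,z),onz(f,363.7,101.5,z))
E
```

```text
[0.6025 0.1306] [np.float64(0.0484), np.float64(0.0235), np.float64(0.0484), np.float64(0.0245)] 99.4
[0.6031 0.1298] [np.float64(0.0723), np.float64(0.0644), np.float64(0.0723), np.float64(0.0664)] 97.9
[0.56073959 0.17479995 0.        ] [0.63211869 0.18556999 0.        ]
[0.56104735 0.17544597 0.01      ] [0.63090434 0.18598634 0.01      ]
```

Handle and guard plate agree: centre (0.603, 0.130), long axis 98.5°, and the sizes match. Next is a wrist look at the strip, then the grasp.

```bash
python3 - <<'E'
from h import *
import pickle
env.reach([.497,-.13,.28],down(np.radians(-17.8)))
f=eyes.grab_frame("wrist");pickle.dump(f,open("w2.pkl","wb"));cv2.imwrite("pics/w2.png",cv2.cvtColor(f["frame"],cv2.COLOR_RGB2BGR))
for p in ([.525,-.044,.06],[.470,-.215,.06]): print(proj(f,p))
q=down(np.radians(8.5))
env.reach([.6028,.130,.16],q)
env.movel([.6028,.130,.0705],velocity=.08,guard=6)
print(monitor.sense()["position"])
env.close_gripper(effort=90)
s=monitor.sense();print(s["clock"],s["finger_gap"],s["gripper_force"],s["contact_force"])
E
```

```text
[321.94072663  69.36112297]
[321.54703894 231.38382851]
[0.60312668 0.13003226 0.07107707]
6.4083 0.28241207462385864 90.44058322906494 [-1.1382772   0.72629727  4.08843753]
```

View pics/w2.png

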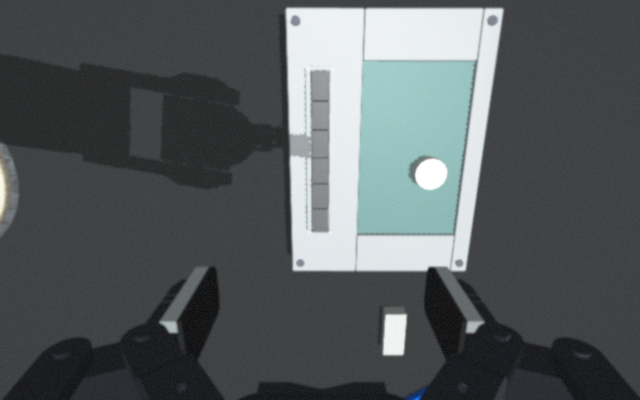

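The strip shows at (320,70) to (320,231), within about 2 px of the prediction, so I shift it 1.8 mm. The grasp looks sound. I'll lift, move over link 6 and feel downward.

```bash
cat >> h.py <<'E'
C=np.array([.4957,-.1292]); A=np.radians(72.2); U=np.array([np.cos(A),np.sin(A)]); Q=down(A-np.pi/2)
def at(y,z): return [*(C+U*y),z]
def F(): return np.array(monitor.sense()["contact_force"])
E
python3 - <<'E'
from h import *
env.movel([.6028,.130,.22],velocity=.15)
env.hold(.15)
env.reach(at(75,.22) if 0 else at(.075,.20),Q)
env.movel(at(.075,.142),velocity=.15)
env.hold(.3);b=F();s=monitor.sense();print("base",b.round(2),s["clock"],s["finger_gap"],np.round(s["position"],4))
np.save("base.npy",b)
r=env.movel(at(.075,.103),velocity=.02,guard=5)
s=monitor.sense();z=s["position"][2];print(r,z,(F()-b).round(2),s["clock"])
zc=z
for i in range(14):
    f=(F()-b)[2]
    if f>14: break
    zc-=.0008 if f<11 else .0004
    env.movel(at(.075,zc),velocity=.02)
    s=monitor.sense();print(round(zc,4),round(s["position"][2],4),(F()-b).round(1),round(s["clock"],2))
E
```

```text
base [ 0.02 -0.31 -4.54] 9.3833 0.27954225328901866 [ 0.5189 -0.0578  0.1427]
True 0.11854437905959042 [-0.41  0.02  7.38] 10.55
0.1177 0.1181 [0.5 1.1 8.5] 10.8
0.1169 0.117 [0.6 1.8 9.3] 11.05
0.1161 0.1161 [0.4 0.5 6.8] 11.3
0.1153 0.1153 [-0.1  0.7  7.6] 11.55
0.1145 0.1146 [0.5 0.4 8.2] 11.8
0.1137 0.1143 [-0.9  0.5 13.1] 12.05
0.1133 0.1141 [-1.4  0.4 15. ] 12.3
```

Link 6 is home at TCP z ≈ 0.114, and the contact stiffness is about 5 N/mm. Next I'll roll to link 1 with force feedback.

```bash
cat > roll.py <<'E'
from h import *
def roll(y,yend,zc,step=.005,target=15,tmax=60):
    b=np.load("base.npy");L=[];d=np.sign(yend-y)
    while (yend-y)*d>1e-6 and monitor.sense()["clock"]<tmax:
        f=F()-b; n=np.linalg.norm(f)
        if n>24: zc+=.0012; env.movel(at(y,zc),velocity=.03); continue
        zc-=np.clip((target-f[2])/6000,-.0006,.0006)
        y+=d*min(step,abs(yend-y)); env.movel(at(y,zc),velocity=.03,guard=11)
        s=monitor.sense();f=F()-b
        L.append((round(y*1e3,1),round(zc*1e3,2),round(s["position"][2]*1e3,2),*f.round(1).tolist(),round((np.array(s["position"][:2])-C)@U*1e3,1)))
    print(*L,sep="\n");print("clock",monitor.sense()["clock"]);return y,zc
E
python3 - <<'E'
from roll import *
print(roll(.075,.0,.1133))
E
```

```text
(np.float64(70.0), np.float64(113.29), np.float64(114.25), -0.9, 4.4, 17.5, np.float64(70.8))
(np.float64(65.0), np.float64(113.72), np.float64(114.51), 0.5, 3.4, 14.9, np.float64(65.6))
(np.float64(60.0), np.float64(113.7), np.float64(114.55), -0.3, 0.9, 15.8, np.float64(60.0))
(np.float64(55.0), np.float64(113.82), np.float64(114.7), -0.3, 0.6, 15.4, np.float64(54.9))
(np.float64(50.0), np.float64(113.89), np.float64(114.81), -1.1, 1.1, 16.2, np.float64(49.9))
(np.float64(45.0), np.float64(114.09), np.float64(114.98), -0.8, -0.1, 15.7, np.float64(44.8))
(np.float64(40.0), np.float64(114.21), np.float64(115.16), 0.4, 5.5, 16.9, np.float64(40.9))
(np.float64(35.0), np.float64(114.53), np.float64(115.33), 0.5, 3.2, 14.7, np.float64(35.5))
(np.float64(30.0), np.float64(114.49), np.float64(115.33), -1.0, 0.8, 15.5, np.float64(29.9))
(np.float64(25.0), np.float64(114.57), np.float64(115.4), -0.9, 0.5, 14.9, np.float64(24.8))
(np.float64(20.0), np.float64(114.56), np.float64(115.48), -1.6, 0.7, 16.7, np.float64(19.8))
(np.float64(15.0), np.float64(114.84), np.float64(115.61), -0.3, -0.1, 15.2, np.float64(14.8))
(np.float64(10.0), np.float64(114.88), np.float64(115.73), 0.6, 4.6, 16.1, np.float64(10.8))
(np.float64(5.0), np.float64(115.07), np.float64(115.81), -0.6, 3.3, 14.4, np.float64(5.5))
(np.float64(0.0), np.float64(114.98), np.float64(115.79), -1.1, 1.1, 15.3, np.float64(-0.1))
clock 17.05
(np.float64(0.0), np.float64(0.1149752757676553))
```

It works cleanly, with a bed slope of about −0.02. I'll continue to the end, then make a return pass as a check.

```bash
python3 - <<'E'
from roll import *
y,z=roll(.0,-.08,.11498)
y,z=roll(y,.08,z,step=.01,target=16,tmax=45)
E
```

```text
(np.float64(-5.0), np.float64(115.03), np.float64(115.82), -0.7, -0.1, 15.0, np.float64(-5.2))
(np.float64(-10.0), np.float64(115.03), np.float64(115.88), -0.5, 0.1, 15.5, np.float64(-10.3))
(np.float64(-15.0), np.float64(115.11), np.float64(115.94), -0.1, 0.2, 15.4, np.float64(-15.3))
(np.float64(-20.0), np.float64(115.17), np.float64(115.95), 0.6, 5.4, 14.8, np.float64(-19.3))
(np.float64(-25.0), np.float64(115.14), np.float64(115.97), -0.3, 3.3, 16.0, np.float64(-24.6))
(np.float64(-30.0), np.float64(115.31), np.float64(116.0), -1.2, -0.1, 13.1, np.float64(-30.1))
(np.float64(-35.0), np.float64(114.99), np.float64(115.89), -1.8, -0.3, 15.8, np.float64(-35.3))
(np.float64(-40.0), np.float64(115.13), np.float64(115.93), -0.8, -0.9, 14.4, np.float64(-40.3))
(np.float64(-45.0), np.float64(115.03), np.float64(115.89), -0.4, 0.3, 15.2, np.float64(-45.3))
(np.float64(-50.0), np.float64(115.07), np.float64(115.86), 0.2, 4.4, 15.6, np.float64(-49.5))
(np.float64(-55.0), np.float64(115.17), np.float64(115.87), 0.1, 2.5, 14.7, np.float64(-54.6))
(np.float64(-60.0), np.float64(115.13), np.flo
[... 1275 characters left out ...]
4, 0.9, 15.4, np.float64(10.1))
(np.float64(20.0), np.float64(114.59), np.float64(115.52), -0.1, 0.8, 15.5, np.float64(20.2))
(np.float64(30.0), np.float64(114.51), np.float64(115.31), -0.3, 0.5, 13.4, np.float64(30.2))
(np.float64(40.0), np.float64(114.08), np.float64(115.09), -0.1, 1.8, 15.4, np.float64(40.2))
(np.float64(50.0), np.float64(113.98), np.float64(114.88), -0.5, 1.0, 13.6, np.float64(50.2))
(np.float64(60.0), np.float64(113.58), np.float64(114.52), -0.2, 0.6, 15.7, np.float64(60.2))
(np.float64(70.0), np.float64(113.54), np.float64(114.35), -0.2, 2.0, 14.2, np.float64(70.2))
(np.float64(80.0), np.float64(113.23), np.float64(114.03), 0.6, 0.8, 13.6, np.float64(80.2))
clock 29.85
```

The horizontal bump at each raised edge (70, 40, 10, −20, −50 mm) shows that links 5 to 1 went down. The return pass gave the same smooth profile with no bumps, so all links are home. I'll carry the roller back over the holder and look before lowering it.

```bash
python3 - <<'E'
from h import *
env.movel(at(.08,.20),velocity=.12)
env.reach([.6028,.130,.20],down(np.radians(8.5)))
env.movel([.6028,.130,.15],velocity=.1)
a=[]
f=eyes.grab_frame("side");im=cv2.cvtColor(f["frame"],cv2.COLOR_RGB2BGR)
u,v=proj(f,[.603,.13,.13]).astype(int);print(u,v,F().round(2),monitor.sense()["clock"],monitor.sense()["finger_gap"])
x=cv2.resize(im[v-45:v+65,u-45:u+45],None,fx=5,fy=5,interpolation=cv2.INTER_CUBIC)
w=eyes.grab_frame("wrist");wi=cv2.resize(cv2.cvtColor(w["frame"],cv2.COLOR_RGB2BGR)[:,240:420],(247,550))
cv2.imwrite("pics/s2.png",np.hstack([x,wi]))
E
```

```text
308 172 [-0.71 -0.92 -4.09] 32.2417 0.2791956348050901
```

View pics/s2.png

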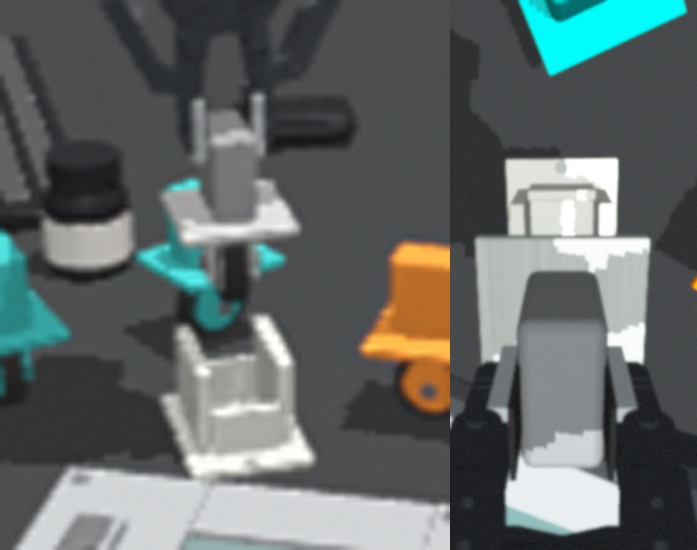

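The roller hangs upright and square over the holder, with its wheel above the slot. I'll lower it gently.

```bash
python3 - <<'E'
from h import *
r=env.movel([.6028,.130,.076],velocity=.05,guard=6)
print(r,monitor.sense()["position"],F().round(2))
if not r:
    r=env.movel([.6028,.130,.068],velocity=.01,guard=3)
    print(r,monitor.sense()["position"],F().round(2))
    if r or monitor.sense()["position"][2]<.0715:
        env.release();env.hold(.3);s=monitor.sense();print(s["finger_gap"],F().round(2))
        env.movel([.6028,.130,.19],velocity=.1)
        env.reach([.588,.124,.30],down(np.radians(8.5)))
        f=eyes.grab_frame("wrist");im=cv2.cvtColor(f["frame"],cv2.COLOR_RGB2BGR)
        g=eyes.grab_frame("side");im2=cv2.cvtColor(g["frame"],cv2.COLOR_RGB2BGR)
        cv2.imwrite("pics/e.png",np.hstack([cv2.resize(im[80:290,200:410],(390,390)),cv2.resize(im2[150:310,235:395],(390,390))]))
print(monitor.sense()["clock"])
E
```

```text
False [0.6029546  0.13000127 0.07629801] [-0.26 -0.93 -4.23]
True [0.60277451 0.1299787  0.07093798] [-0.93 -0.19  5.96]
1.0024562859908468 [ 0.21 -0.72  0.72]
37.3667
```

View pics/e.png

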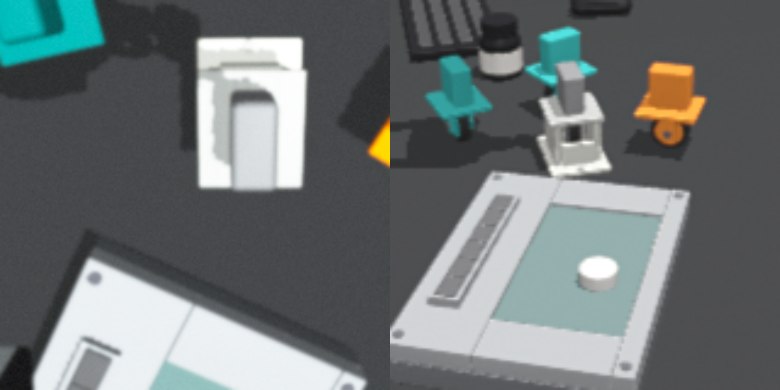

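The roller is seated in its holder as before, the strip is evenly low between its rails, and the bystanders have not moved. I'm handing in.

```bash
python3 -c "
from h import *
print(job.hand_in())"
```

```text
the job is handed in; nothing more can be done
None
```

The job is handed in at about 37 s of the 72 s limit, with no verdict returned: by feel and camera all six links are home, measured force during rolling stayed under about 18 N, the roller is back upright in its holder, and the jar, gauge block and white part were never touched.

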